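# Put the syrup away in the mini fridge's door rack

### The arm

A 7-joint arm with a two-finger parallel gripper is mounted at the origin on the work surface. World frame = base frame: x ahead of the robot, y to its left, z up, the work surface at z = 0. Lengths are in m, angles in rad, forces in N, time in s.
With the tool pointing down it reaches from about 0.4 to 0.85 m from the base axis. Payload 10.4 kg.
Tool frame: the origin (TCP) lies on the mounting face of the last link; the fingertips stand 173 mm ahead of it and the grasp point (between the pads) lies 155 mm ahead of it (manip.tip_extent is the distance from the TCP to the fingertips, in m); z points along the fingers, y is the line along which they close (so a half turn about z gives the same grasp; the last joint's range is limited). The gripper opens to 85 mm and grips with 20 to 120 N. Pads are 22 mm wide; open, the fingers measure 114 mm over their backs; the gripper's body (76 mm by 85 mm) begins 54 mm behind the grasp point. The pads swing forward as they close: fully open they stand 13 mm farther back than shut.
Start: joints at [-1.319, 0.332, -0.065, 1.46, 0.022, 1.35, -0.088], TCP at [0.17, 0.602, 0.405] pointing down, gripper open.
Joint ranges: [-2.6, 2.6], [-0.5, 2.12], [-1.47, 1.34], [0.16, 2.42], [-1.27, 4.41], [0.06, 2.06], [-2.6, 2.6]. Speed limits (rad/s): [2.22, 2.22, 2.79, 2.79, 3.14, 3.14, 3.14].

### API

Orientations are given as a unit quaternion [x, y, z, w].
In Python, from workcell import manip gives the robot as it stands.
- The arm moves only by the tool move_arm, never from a script. Its argument "plan" is one flat list of numbers, 7 for each row, row after row: the turn, a rotation vector about the tool's x, y, z in rad, then the shift along the tool's x, y, z in m, then the finger opening in m, from 0 to 0.0854. In form: [ax, ay, az, dx, dy, dz, gripper, ax, ay, az, dx, dy, dz, gripper, ...]. A call has 1 to 12 rows; each row is the pose to reach, as a shift and turn from the pose commanded when the call began, along the tool's axes at that moment; what a row does not reach only later rows make up. A row lasts 1/8 s, in which the tool goes at most 62.5 mm and 10.7 degrees, less where a joint would pass 70% of its speed; a pose out of reach is approached as far as the arm can. A call with a gripper value outside its range is refused whole. The fingers move at their own pace and stop on an object; "squeeze" is the grip in N (left out, the last holds). Time passes only in rows, so rows that repeat a pose let the fingers close. It gives the time, the measured TCP pose, the force, the opening and the grip force at its end, in the units of the state.
- manip.get_obs(): the state, without advancing time (a new reading comes with each control period).
- manip.camera(name): name is "scene" or "top"; returns a dict with "color" (384x512x3 uint8, red, green, blue), "fx", "fy", "cx", "cy" (pixels), "cam_to_world" (4x4, takes a point from camera to world coordinates). Camera axes: x right, y down, z forward; pixel columns grow to the right and rows downward; lengths in m; the calibration is good to about 2 mm. A picture is of the moment at which its call begins. There is no depth.
- manip.hand_in(): hands the job in; it is judged then, once.
Trained networks look in a picture, given as the dict that the camera call returned (one of the last four; its "shot" number tells which), for a name from the list of things; names that differ only in an ending like _2 or _b are one class to them, and where a whole thing is asked for, a point or a joint stands for the part that bears it (a point fixed in the world has none). Each returns a list of dicts, best first, with "conf" (0 to 1); they miss things now and then, are a little off and sometimes report something else, mostly with a low value. They report only what shows in the picture. A call takes as long as a camera call. They do not tell look-alikes from the thing itself.
- manip.look_for(picture, label): "position" ([x, y, z] in m, in the coordinates of the camera as it stood for that picture, good to about 4 mm: the middle of the surface that is visible of it).
- manip.silhouettes(picture, label): "pixels" (384x512 bool, what is visible of it).
- manip.tip_of(picture, label): "position" ([x, y, z] in m, in the coordinates of the camera as it stood for that picture, good to about 4 mm: a listed point, or the origin of a listed thing).
The state is a dict: "clock": time; "joint_pos": joint angles; "joint_velocities": joint speeds; "tau": joint torques, N m; "position": TCP position; "ee_rot": TCP orientation; "ft_force": force on the tool from outside, world axes, zero at the start; "torque": the same for the moment, N m; "grip_width": opening from 0.0 (shut) to 1.0 (fully open); "grasp_force": force on a finger pad.
Only numpy, scipy, OpenCV 4.12 (cv2) and the standard library are available. Lean on these libraries where they do the work, as an engineer would, in place of code of your own. Each camera call takes 0.05 s, during which the arm holds its last target. There are 200 camera calls.

### The job

Put the green syrup bottle with the red cap away in the little red fridge: pull the fridge door wide open by its handle, stand the bottle upright in the door's rack next to the jar that is kept there, let go of it, and then shut the door fully without slamming it. The jar must stay upright in the rack too, and the other things on the counter stay where they are.

Things in the scene. Friction and masses are not known exactly. Their poses are not given: they have to be found in the camera images.
- fridge_door (a joint): hinge of the fridge door: 0 is shut (a stop), grows as the door opens, up to 1.9 rad. The hinge line is vertical; seen from above the door turns clockwise as it opens. No latch; a stiff hinge (about 0.3 N m of friction, 1.5 N at the handle) leaves the door where it is let go.
- fridge_hinge (a point): point on the door's hinge line, 150 mm above the counter; it does not move in an episode. Axes as fridge. Seen from above, the door panel's mid-plane contains the hinge line; the panel is 40 thick, 270 wide (its free edge 258 mm from the hinge line), 15 to 285 mm above the counter.
- fridge: red countertop mini fridge, 270 wide, 295 high, 280 deep, fixed to the counter at its right, front turned roughly to the left (+y), hinge at the front edge away from the robot. Origin at the centre of its underside; own -x points out of the front, +y to the hinge side, z up. The shut door is its front 40 mm; hinge line at own (-120, +123) mm. Ceiling inside 272 mm above the counter.
- fridge_handle (a point): upright round steel bar on the outside of the door near the free edge: 12 mm thick, 125 to 272 mm above the counter, its axis 40 mm out from the door face, on two 10 mm posts at 145 and 252 mm. The point is on the bar's axis 250 mm above the counter, 232 mm along the door from the hinge line and 60 mm outward of it. Axes turn with the door: -x outward, y along the door towards the hinge, z up.
- door_face (a point): point on the plain outer face of the door, 150 mm along the door from the hinge line and 250 mm above the counter (35 mm below the door's top), a place to push; axes as the handle's (-x outward, square to the face).
- rack (a point): centre of the floor of the open-topped rack on the door's inner face, 115 mm above the counter, 117.5 mm along the door from the hinge line, 54 mm inward of it; reached from above with the door open. Axes as the handle's (+x inward, +y to the hinge). Inside 68 mm deep (x; the door panel is its back wall), 187 mm long (y); clear walls 45 mm high, 4 mm thick.
- syrup: squeeze bottle to put away: green body 52 mm in diameter with a paper label, red cap 40 mm in diameter from 106 to 148 mm above its base; 148 mm high in all, 0.12 to 0.25 kg. Origin at the centre of its base, z up its axis. It stands on the counter.
- jar: amber jar with a brass lid standing loose in the rack's half near the hinge, 58 mm in diameter, 80 mm high, about 0.2 kg. Origin at the centre of its base.
- oil: bottle of the same shape, white with a blue cap; to be left alone. Origin at the centre of its base.
- mug: white mug, 80 mm in diameter, 95 mm high, with a handle; to be left alone. Origin at the centre of its base.
- bowl: steel bowl of chocolate pieces, 144 mm in diameter, 55 mm high, on the white cutting board (12 mm thick); to be left alone. Origin at the centre of its base.
- bar_pack: wrapped chocolate bar, wine red, 85 x 170 x 22 mm, lying on the board; to be left alone. Origin at the centre of its underside.
- scraper: steel dough scraper with a black grip, 90 x 110 x 22 mm, lying on the board; to be left alone. Origin below the middle of its grip.
Mind the look-alikes: they are no part of the job. There is more than one size of the syrup; the job needs the middle-sized.

How it is judged:
By the outcome, as a careful person would: the job done as asked, in the order asked, and still so for the second after the job is handed in, with the robot touching nothing.
It also fails if it takes over 67 s, if anything falls off the work surface, if the arm or the gripper's body presses on something with over 40 N, if the wrist force passes 120 N, or if a joint passes its speed limit or range.

## Working session

There is one attempt and no reset: what is moved stays moved. The work goes in short steps, Python scripts to look and compute and a tool call to move; the robot and the scene stay as the last step left them, time stands still between calls to the robot, and variables do not carry over. Pictures are saved under pics/ and viewed, at most 10 in all, crops included, and the job is handed in when it is done.

Besides the shell and the picture viewer there is one more tool, called by a JSON object that holds its "api" and its "payload", one argument or row to a line. move_arm: Moves the arm, as the interface text tells. Its arguments: {"type":"object","properties":{"plan":{"type":"array","items":{"type":"number"}},"squeeze":{"type":"number"}},"required":["plan"]}

```bash
ls; mkdir -p pics
cat > h.py <<'E'
from workcell import manip
import numpy as np, cv2
from scipy.spatial.transform import Rotation as R
def w(p,v): 
    T=np.array(p["cam_to_world"]); return (T[:3,:3]@np.array(v)+T[:3,3])
def pix(p,X):
    T=np.array(p["cam_to_world"]); c=T[:3,:3].T@(np.array(X)-T[:3,3]); return (c[0]/c[2]*p["fx"]+p["cx"],c[1]/c[2]*p["fy"]+p["cy"])
def save(p,n,crop=None,s=1):
    a=p["color"][:,:,::-1]
    if crop: a=a[crop[1]:crop[3],crop[0]:crop[2]]
    cv2.imwrite("pics/"+n,cv2.resize(a,None,fx=s,fy=s,interpolation=cv2.INTER_CUBIC))
E
python3 - <<'E'
from h import *
np.set_printoptions(precision=3,suppress=True)
for n in ["scene","top"]:
    p=manip.camera(n); save(p,n+"0.png",s=1.5)
    print(n,np.array(p["cam_to_world"])[:3,3])
    for l in ["syrup","oil","jar","fridge","fridge_hinge","fridge_handle","rack","door_face","mug","bowl"]:
        for d in manip.tip_of(p,l):
            if d["conf"]>.2:
                x=w(p,d["position"]); print(l,round(d["conf"],2),x,np.round(pix(p,x)))
print(manip.get_obs())
E
```

```text
pics
scene [0.886 0.708 0.947]
syrup 0.85 [0.36  0.221 0.002] [344. 274.]
syrup 0.78 [ 0.373  0.115 -0.001] [320. 250.]
syrup 0.6 [0.464 0.138 0.002] [298. 266.]
oil 0.6 [0.474 0.328 0.   ] [333. 322.]
fridge 0.62 [ 0.483 -0.477 -0.004] [211. 154.]
fridge_hinge 0.64 [ 0.626 -0.371  0.146] [180. 147.]
fridge_handle 0.55 [ 0.402 -0.282  0.253] [251. 116.]
door_face 0.78 [ 0.482 -0.331  0.251] [222. 116.]
mug 0.57 [ 0.617  0.081 -0.003] [242. 273.]
bowl 0.94 [0.694 0.25  0.011] [243. 331.]
top [ 0.43  -0.04   1.211]
syrup 0.87 [0.362 0.22  0.001] [177. 250.]
syrup 0.66 [0.371 0.113 0.003] [210. 246.]
syrup 0.52 [ 0.472  0.138 -0.004] [202. 216.]
oil 0.77 [ 0.474  0.326 -0.001] [146. 217.]
oil 0.72 [0.597 0.425 0.015] [115. 181.]
oil 0.35 [ 0.625 -0.369  0.153] [366. 158.]
fridge_hinge 0.62 [ 0.621 -0.369  0.155] [366. 159.]
fridge_handle 0.91 [ 0.404 -0.281  0.254] [349. 235.]
door_face 0.79 [ 0.478 -0.328  0.255] [365. 206.]
mug 0.69 [0.62  0.082 0.002] [218. 171.]
mug 0.44 [ 0.406 -0.28   0.254] [348. 234.]
bowl 0.76 [0.696 0.256 0.012] [166. 150.]
{'clock': 1.1, 'joint_pos': array([-1.319,  0.332, -0.065,  1.46 ,  0.022,  1.35 , -0.088]), 'joint_velocities': array([-0.001,  0.   ,  0.001,  0.001,  0.   ,  0.   , -0.001]), 'tau': array([ -0.   , -62.523,   0.049, -39.184,   0.016,   0.002,  -0.   ]), 'position': array([0.17 , 0.602, 0.405]), 'ee_rot': array([ 0.137,  0.991,  0.   , -0.   ]), 'ft_force': array([ 0.441, -0.499,  0.1  ]), 'torque': array([-0.049, -0.016,  0.006]), 'grasp_force': 0.0, 'grip_width': 1.001353676414422}
```

View pics/scene0.png

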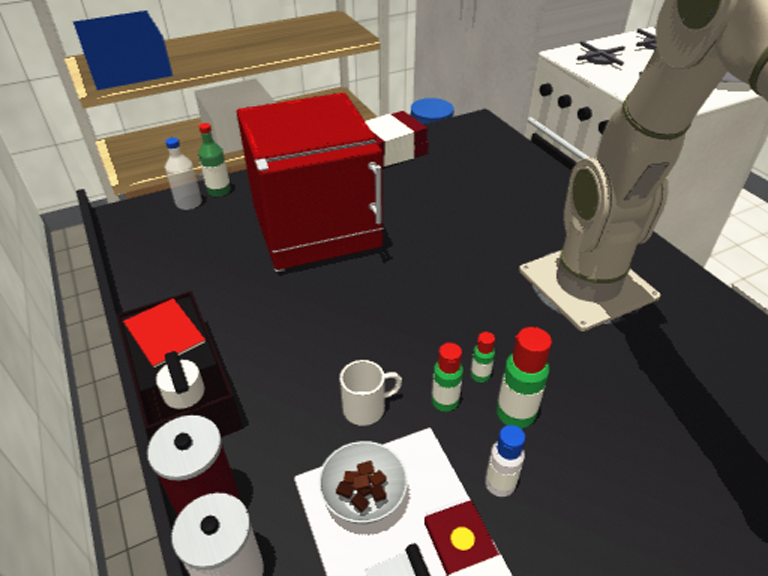

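View pics/top0.png

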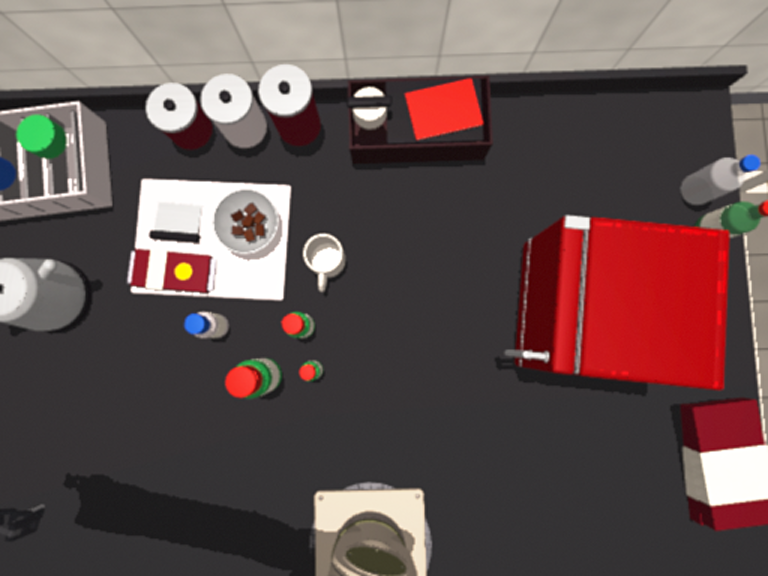

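Three green bottles with red caps (scene0.png): small at (483,357), middle at (447,377) and large at (524,377). The middle one, at about (0.468, 0.138), should be the target. I'll confirm it with a crop and the projected 148 mm height. The fridge's hinge, handle and face points agree with the given sizes (hinge to handle 0.238 m, against 0.240 m).

```bash
cat >> h.py <<'E'
HG=np.array([0.6235,-0.370]); A0=np.radians(172.6)
def door(th,along,inw,H=HG):
    a=A0-th; d=np.array([np.cos(a),np.sin(a)]); n=np.array([d[1],-d[0]])
    return H+along*d-inw*n, a
def plan(ts):
    """ts: rows (x,y,zTCP,yaw of tool y [rad]); prints az,dx,dy,dz with tool pointing down"""
    o=manip.get_obs(); R0=R.from_quat(o["ee_rot"])
    for x,y,z,yaw,*g in ts:
        s,c=np.sin(yaw),np.cos(yaw); M=np.array([[s,c,0],[-c,s,0],[0,0,-1.]])
        if np.dot(M[:,1],R0.as_matrix()[:,1])<0 and not g: pass
        r=(R0.inv()*R.from_matrix(M)).as_rotvec(); d=R0.inv().apply(np.array([x,y,z])-o["position"])
        print(np.round(r,3),np.round(d,3))
E
python3 - <<'E'
from h import *
p=manip.camera("scene"); q=p
for x,y in [(.468,.138),(.361,.2205),(.372,.114)]:
    a=pix(p,(x,y,0)); b=pix(p,(x,y,.148)); print(a,b)
    cv2.line(q["color"],*[tuple(int(round(v)) for v in k) for k in (a,b)],(255,0,255),1)
save(q,"crop.png",(270,200,390,340),4)
plan([(.5,.2,.5,np.radians(35)),(.408,-.25,.5,np.radians(-7.4))])
E
```

```text
(np.float64(296.6246821300786), np.float64(267.45358573770903)) (np.float64(300.3842428757373), np.float64(233.6424711176087))
(np.float64(343.88300133273043), np.float64(274.57562587663057)) (np.float64(352.32765226418485), np.float64(240.87077618249992))
(np.float64(319.8459611703468), np.float64(249.77910908439404)) (np.float64(325.57950558235507), np.float64(215.79314802748996))Traceback (most recent call last):
  File "<stdin>", line 7, in <module>
  File "h.py", line 22, in plan
    r=(R0.inv()*R.from_matrix(M)).as_rotvec(); d=R0.inv().apply(np.array([x,y,z])-o["position"])
                ~~~~~~~~~~~~~^^^
  File "scipy/spatial/transform/_rotation.pyx", line 1143, in scipy.spatial.transform._rotation.Rotation.from_matrix
ValueError: Non-positive determinant (left-handed or null coordinate frame) in rotation matrix 0: [[ 0.57357644  0.81915204  0.        ]
 [-0.81915204  0.57357644  0.        ]
 [ 0.          0.         -1.        ]].
```

View pics/crop.png

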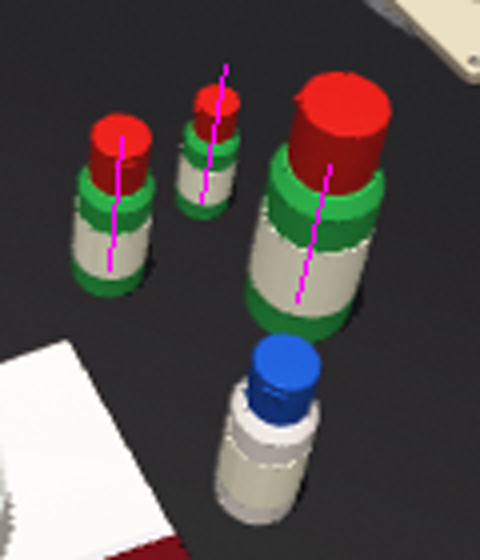

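{"api": "move_arm", "payload": {
  "plan": [0,0,0.1,-0.047,-0.033,-0.015,0.05,0,0,0.2,-0.095,-0.066,-0.04,0.05,0,0,0.3,-0.142,-0.098,-0.06,0.05,0,0,0.4,-0.19,-0.131,-0.08,0.05,0,0,0.5,-0.237,-0.164,-0.095,0.05,0,0,0.6,-0.284,-0.197,-0.095,0.05,0,0,0.65,-0.332,-0.23,-0.095,0.05,0,0,0.68,-0.379,-0.262,-0.095,0.05,0,0,0.68,-0.426,-0.295,-0.095,0.05]
}}

```text
clock: 2.28
position: [0.5004, 0.2004, 0.5]
ee_rot: [0.46, 0.888, 0.0, 0.0]
ft_force: [0.7, 0.7, -0.6]
grip_width: 0.587
grasp_force: 0.0
```

The crop shows the 148 mm line spanning exactly the left bottle (crop px 120,205). The small one (208,150) is shorter than its line and the large one (320,200) is taller. So the middle-sized bottle is at (0.468, 0.138).

```bash
sed -i 's/\[\[s,c,0\],\[-c,s,0\]/[[-s,c,0],[c,s,0]/; /not g: pass/d' h.py
python3 - <<'E'
from h import *
plan([(.404,-.2815,.5,np.radians(-7.4)),(.404,-.2815,.411,np.radians(-7.4))])
E
```

```text
[ 0.001 -0.     0.745] [-0.338 -0.357 -0.   ]
[ 0.001 -0.     0.745] [-0.338 -0.357  0.089]
```

{"api": "move_arm", "payload": {
  "plan": [0,0,0.1,-0.04,-0.042,0,0.06,0,0,0.2,-0.08,-0.084,0,0.06,0,0,0.3,-0.12,-0.127,0,0.06,0,0,0.4,-0.16,-0.17,0,0.06,0,0,0.5,-0.2,-0.211,0,0.06,0,0,0.6,-0.24,-0.253,0,0.06,0,0,0.7,-0.28,-0.296,0,0.06,0,0,0.745,-0.315,-0.333,0,0.06,0,0,0.745,-0.338,-0.357,0,0.06,0,0,0.745,-0.338,-0.357,0,0.06]
}}

```text
clock: 3.52
position: [0.4022, -0.2825, 0.4999]
ee_rot: [0.753, 0.658, -0.0, 0.0]
ft_force: [0.7, 1.4, -0.7]
grip_width: 0.703
grasp_force: 0.0
```

Run:
```python
from h import *
for n in ["scene","top"]:
    p=manip.camera(n)
    if n=="scene": save(p,"s1.png",(170,30,330,190),4)
    for l in ["fridge_handle","fridge_hinge"]:
        for d in manip.tip_of(p,l)[:1]: print(n,l,d["conf"],w(p,d["position"]))
plan([(.404,-.2815,.411,np.radians(-7.4))])
```

```text
scene fridge_handle 0.75 [ 0.4011994  -0.28061465  0.25241737]
scene fridge_hinge 0.68 [ 0.62651741 -0.37465628  0.14759822]
top fridge_handle 0.85 [ 0.40134725 -0.27970843  0.25106495]
top fridge_hinge 0.7 [ 0.6222018  -0.36886709  0.15336812]
[ 0.    -0.     0.002] [-0.002  0.     0.089]
```

View pics/s1.png

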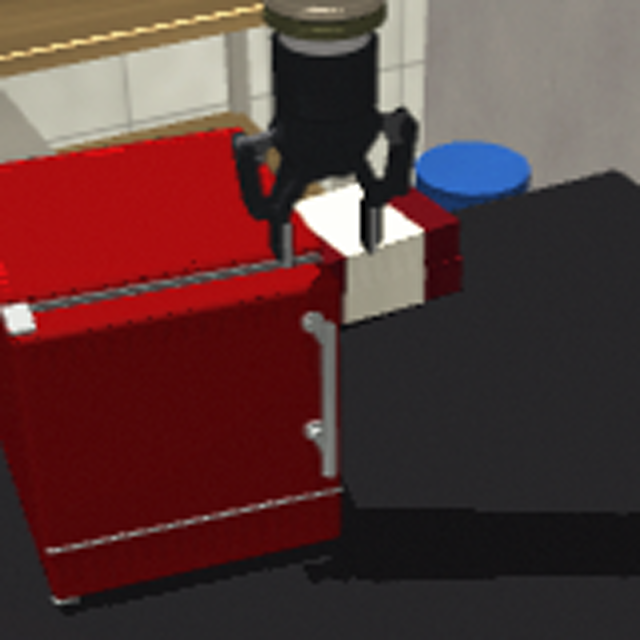

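The fingers straddle the bar from above (crop px 285 and 372, bar top at 327,325). I'll descend and grip.

{"api": "move_arm", "payload": {
  "plan": [0,0,0,0.002,0,0.04,0.06,0,0,0,0.002,0,0.07,0.06,0,0,0,0.002,0,0.089,0.06,0,0,0,0.002,0,0.089,0.0,0,0,0,0.002,0,0.089,0.0,0,0,0,0.002,0,0.089,0.0,0,0,0,0.002,0,0.089,0.0],
  "squeeze": 35
}}

```text
clock: 4.7
position: [0.403, -0.2782, 0.4116]
ee_rot: [0.751, 0.66, -0.0, -0.001]
ft_force: [-10.3, 5.1, 10.8]
grip_width: 0.133
grasp_force: 34.6
```

Run:
```python
from h import *
o=manip.get_obs(); print(o["position"],o["grip_width"],o["grasp_force"],o["ft_force"])
h=o["position"][:2]; H=np.array([.6237,-.3705]); v=h-H; print(np.hypot(*v),np.degrees(np.arctan2(v[1],v[0])))
ts=[]
for k in range(1,25):
    t=np.radians(4.25*k); c,s=np.cos(-t),np.sin(-t)
    ts.append((*(H+np.array([c*v[0]-s*v[1],s*v[0]+c*v[1]])),.411,np.radians(-7.4)-t))
plan(ts)
```

```text
[ 0.40302227 -0.27820565  0.41160608] 0.13318388375204632 34.633623361587524 [-10.32541448   5.10412274  10.76004876]
0.2392005571088397 157.30378779066848
[-0.002 -0.001  0.074] [0.017 0.005 0.001]
[-0.002 -0.001  0.148] [0.033 0.012 0.001]
[-0.002 -0.001  0.222] [0.049 0.02  0.001]
[-0.002 -0.001  0.296] [0.065 0.029 0.001]
[-0.002 -0.001  0.371] [0.079 0.039 0.001]
[-0.002 -0.001  0.445] [0.093 0.05  0.001]
[-0.002 -0.001  0.519] [0.106 0.062 0.001]
[-0.002 -0.001  0.593] [0.118 0.075 0.001]
[-0.002 -0.001  0.667] [0.129 0.089 0.001]
[-0.002 -0.001  0.741] [0.139 0.103 0.001]
[-0.002 -0.001  0.816] [0.148 0.119 0.001]
[-0.003 -0.001  0.89 ] [0.156 0.135 0.001]
[-0.003 -0.     0.964] [0.162 0.151 0.001]
[-0.003 -0.     1.038] [0.168 0.168 0.001]
[-0.003 -0.     1.112] [0.172 0.185 0.001]
[-0.003 -0.     1.187] [0.175 0.203 0.   ]
[-0.003 -0.     1.261] [0.176 0.22  0.   ]
[-0.003  0.     1.335] [0.176 0.238 0.   ]
[-0.003  0.     1.409] [0.175 0.256 0.   ]
[-0.003  0.     1.483] [0.172 0.273 0.   ]
[-0.003  0.     1.557] [0.169 0.291 0.   ]
[-0.003  0.     1.632] [0.163 0.308 0.   ]
[-3.000e-03  1.000e-03  1.706e+00] [0.157 0.324 0.   ]
[-3.00e-03  1.00e-03  1.78e+00] [0.15 0.34 0.  ]
```

{"api": "move_arm", "payload": {
  "plan": [0,0,0.074,0.017,0.005,0,0,0,0,0.148,0.033,0.012,0,0,0,0,0.222,0.049,0.02,0,0,0,0,0.296,0.065,0.029,0,0,0,0,0.371,0.079,0.039,0,0,0,0,0.445,0.093,0.05,0,0]
}}

```text
clock: 5.45
position: [0.4654, -0.1915, 0.4116]
ee_rot: [0.879, 0.477, 0.0, -0.001]
ft_force: [-3.9, 2.2, 4.6]
grip_width: 0.129
grasp_force: 34.6
```

```bash
cat >> h.py <<'E'
def arc(H,degs,dr=0):
    """rows turning the tool with the handle by degs (clockwise +) about H"""
    o=manip.get_obs(); h=o["position"][:2]; v=h-H; M=R.from_quat(o["ee_rot"]).as_matrix(); yaw=np.arctan2(M[1,1],M[0,1])
    print("r",np.hypot(*v),"ang",np.degrees(np.arctan2(v[1],v[0])),"yaw",np.degrees(yaw),"F",o["ft_force"],o["grasp_force"],o["grip_width"],o["clock"])
    ts=[]
    for t in np.radians(degs):
        c,s=np.cos(-t),np.sin(-t); ts.append((*(H+np.array([c*v[0]-s*v[1],s*v[0]+c*v[1]])),o["position"][2],yaw-t))
    plan(ts)
E
python3 - <<'E'
from h import *
arc(np.array([.6237,-.3705]),4.25*np.arange(1,19))
E
```

```text
r 0.23896835240325676 ang 131.48725645490816 yaw -33.00360199827991 F [-3.94628844  2.23210302  4.59299105] 34.56064224243164 0.1293460530009325 5.45
[-0.001 -0.001  0.074] [0.017 0.005 0.   ]
[-0.002 -0.001  0.148] [0.033 0.012 0.   ]
[-0.002 -0.001  0.223] [0.049 0.02  0.   ]
[-0.002 -0.001  0.297] [0.065 0.029 0.   ]
[-0.002 -0.001  0.371] [0.079 0.039 0.   ]
[-0.002 -0.001  0.445] [0.093 0.05  0.   ]
[-0.002 -0.001  0.519] [0.106 0.062 0.   ]
[-0.002 -0.001  0.593] [0.118 0.075 0.   ]
[-0.002 -0.001  0.668] [0.129 0.089 0.   ]
[-0.002 -0.001  0.742] [0.139 0.104 0.   ]
[-0.002 -0.001  0.816] [0.148 0.119 0.   ]
[-0.002 -0.001  0.89 ] [0.155 0.135 0.   ]
[-0.002 -0.001  0.964] [ 0.162  0.152 -0.   ]
[-0.002 -0.     1.038] [ 0.167  0.168 -0.   ]
[-0.002 -0.     1.113] [ 0.171  0.186 -0.   ]
[-0.002 -0.     1.187] [ 0.174  0.203 -0.   ]
[-0.002 -0.     1.261] [ 0.175  0.221 -0.   ]
[-0.002 -0.     1.335] [ 0.175  0.239 -0.   ]
```

{"api": "move_arm", "payload": {
  "plan": [0,0,0.074,0.017,0.005,0,0,0,0,0.148,0.033,0.012,0,0,0,0,0.222,0.049,0.02,0,0,0,0,0.297,0.065,0.029,0,0,0,0,0.371,0.079,0.039,0,0,0,0,0.445,0.093,0.05,0,0,0,0,0.519,0.106,0.062,0,0,0,0,0.593,0.118,0.075,0,0,0,0,0.668,0.129,0.089,0,0,0,0,0.742,0.139,0.104,0,0,0,0,0.816,0.148,0.119,0,0,0,0,0.89,0.155,0.135,0,0]
}}

```text
clock: 6.95
position: [0.6637, -0.1346, 0.4117]
ee_rot: [0.999, 0.053, 0.001, -0.0]
ft_force: [-1.1, 0.3, 6.1]
grip_width: 0.129
grasp_force: 34.8
```

{"api": "move_arm", "payload": {
  "plan": [0,0,0.074,0.017,0.005,0,0,0,0,0.148,0.033,0.012,0,0,0,0,0.222,0.049,0.02,0,0,0,0,0.297,0.065,0.029,0,0,0,0,0.371,0.079,0.039,0,0,0,0,0.445,0.093,0.05,0,0,0,0,0.445,0.093,0.05,0,0]
}}

```text
clock: 7.82
position: [0.7619, -0.1747, 0.4119]
ee_rot: [0.986, -0.168, 0.001, -0.0]
ft_force: [3.0, 1.6, 4.0]
grip_width: 0.128
grasp_force: 35.1
```

Run:
```python
from h import *
arc(np.array([.6237,-.3705]),[0])
p=manip.camera("scene"); save(p,"s2.png",s=1.5)
for l in ["jar","rack","fridge_handle"]:
    for d in manip.tip_of(p,l)[:2]: print(l,d["conf"],w(p,d["position"]))
```

```text
r 0.23966301209520233 ang 54.79052887218025 yaw -109.33461790368975 F [3.02340252 1.56157289 3.99195723] 35.105141401290894 0.12844082588189115 7.825
[-0.001 -0.003 -0.   ] [0. 0. 0.]
jar 0.74 [ 0.59515434 -0.28216777  0.11665581]
rack 0.78 [ 0.61118746 -0.24438449  0.11839166]
fridge_handle 0.55 [ 0.75897366 -0.17384737  0.25210345]
```

View pics/s2.png

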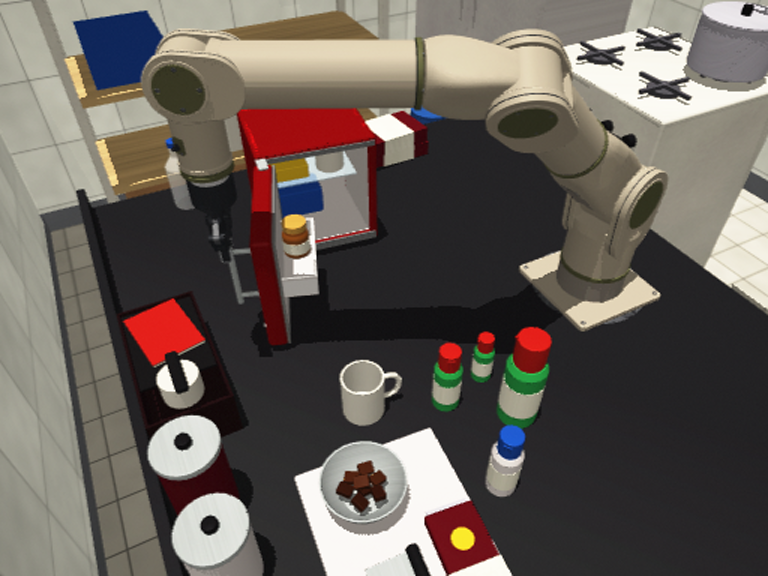

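The door is open about 103° (door edge at px 270,330). The jar stands upright in the hinge half of the rack (295,235), and the free half is empty. Releasing the handle and going for the bottle.

Run:
```python
from h import *
plan([(.762,-.175,.5,np.radians(-109.3)),(.468,.138,.5,np.radians(-80)),(.468,.138,.285,np.radians(-80))])
```

```text
[-0.001 -0.002  0.001] [ 0.001  0.    -0.088]
[-0.001 -0.002 -0.511] [-0.379 -0.198 -0.089]
[-0.001 -0.002 -0.511] [-0.38  -0.198  0.126]
```

{"api": "move_arm", "payload": {
  "plan": [0,0,0,0,0,0,0.05,0,0,0,0,0,0,0.05,0,0,0,0,0,-0.05,0.05,0,0,0,0,0,-0.09,0.05,0,0,-0.1,-0.05,-0.026,-0.09,0.065,0,0,-0.2,-0.1,-0.052,-0.09,0.065,0,0,-0.3,-0.15,-0.078,-0.09,0.065,0,0,-0.4,-0.2,-0.104,-0.09,0.065,0,0,-0.5,-0.25,-0.13,-0.09,0.065,0,0,-0.51,-0.3,-0.156,-0.09,0.065,0,0,-0.51,-0.345,-0.18,-0.09,0.065,0,0,-0.51,-0.38,-0.198,-0.09,0.065]
}}

```text
clock: 9.52
position: [0.4661, 0.1388, 0.5005]
ee_rot: [0.996, 0.087, -0.0, -0.0]
ft_force: [0.4, 0.5, 0.1]
grip_width: 0.76
grasp_force: 0.0
```

Run:
```python
from h import *
p=manip.camera("scene"); 
for l in ["syrup","rack","door_face"]:
    for d in manip.tip_of(p,l)[:3]: print(l,d["conf"],w(p,d["position"]))
o=manip.get_obs();print(o["position"],o["grip_width"])
plan([(.468,.138,.285,np.radians(-80))])
```

```text
syrup 0.87 [0.46582173 0.13583545 0.00458581]
syrup 0.74 [ 0.36222437  0.2212299  -0.0019949 ]
syrup 0.6 [0.37009935 0.11262161 0.0009757 ]
rack 0.78 [ 0.61141808 -0.24591549  0.11418537]
door_face 0.58 [ 0.69647231 -0.23403425  0.2486234 ]
door_face 0.25 [ 0.47373179  0.32879988 -0.0019363 ]
[0.46746767 0.1375152  0.50064899] 0.760852828395933
[-0.001  0.    -0.001] [ 0.001 -0.     0.216]
```

{"api": "move_arm", "payload": {
  "plan": [0,0,0,0,0,0.06,0.065,0,0,0,0,0,0.12,0.065,0,0,0,0,0,0.17,0.065,0,0,0,0,0,0.2,0.065,0,0,0,0,0,0.216,0.065,0,0,0,0,0,0.216,0.02,0,0,0,0,0,0.216,0.02,0,0,0,0,0,0.216,0.02,0,0,0,0,0,0.216,0.02,0,0,0,0,0,0.18,0.02,0,0,0,0,0,0.12,0.02],
  "squeeze": 40
}}

```text
clock: 11.1
position: [0.4671, 0.1376, 0.3808]
ee_rot: [0.996, 0.086, -0.001, 0.001]
ft_force: [1.4, 2.1, -1.0]
grip_width: 0.458
grasp_force: 41.0
```

Run:
```python
from h import *
o=manip.get_obs();print(o["position"],o["grip_width"],o["grasp_force"],o["ft_force"])
y=np.radians(-110.7)
plan([(.468,.138,.58,y+.5),(.629,-.2037,.58,y),(.629,-.2037,.405,y)])
```

```text
[0.4670739  0.13761724 0.3808028 ] 0.457744199979329 40.97593545913696 [ 1.41584692  2.05370368 -1.03160613]
[0.002 0.003 0.033] [ 0.     0.    -0.199]
[0.002 0.002 0.533] [ 0.101  0.364 -0.199]
[0.002 0.002 0.533] [ 0.101  0.364 -0.024]
```

{"api": "move_arm", "payload": {
  "plan": [0,0,0,0,0,-0.06,0.02,0,0,0,0,0,-0.12,0.02,0,0,0.08,0.012,0.045,-0.14,0.02,0,0,0.16,0.025,0.09,-0.14,0.02,0,0,0.24,0.037,0.135,-0.14,0.02,0,0,0.32,0.05,0.18,-0.14,0.02,0,0,0.4,0.062,0.225,-0.14,0.02,0,0,0.48,0.075,0.27,-0.14,0.02,0,0,0.533,0.087,0.315,-0.14,0.02,0,0,0.533,0.096,0.345,-0.14,0.02,0,0,0.533,0.101,0.364,-0.14,0.02,0,0,0.533,0.101,0.364,-0.14,0.02]
}}

```text
clock: 12.6
position: [0.6294, -0.2053, 0.5202]
ee_rot: [0.984, -0.181, -0.0, 0.0]
ft_force: [0.5, 0.1, -1.5]
grip_width: 0.458
grasp_force: 41.2
```

Run:
```python
from h import *
o=manip.get_obs();print(o["position"],o["grip_width"],o["grasp_force"],o["ft_force"])
p=manip.camera("scene"); save(p,"s3.png",(150,60,310,240),3.3)
p2=manip.camera("top")
for q in (p,p2):
  for l in ["jar","rack","syrup"]:
    for d in manip.tip_of(q,l)[:2]: print(l,d["conf"],w(q,d["position"]))
plan([(.629,-.2037,.52,np.radians(-110.7)),(.629,-.2037,.402,np.radians(-110.7))])
```

```text
[ 0.62943981 -0.20528804  0.52022268] 0.45846581089458827 41.17067813873291 [ 0.47576378  0.14753256 -1.54265007]
jar 0.59 [ 0.599258   -0.28336799  0.11493551]
rack 0.59 [ 0.60988458 -0.24363757  0.11845965]
syrup 0.91 [0.3734692  0.11526341 0.00078849]
syrup 0.86 [ 0.62967141 -0.20588217  0.23934766]
syrup 0.67 [0.36426239 0.21980804 0.0025955 ]
syrup 0.65 [0.37084997 0.11421468 0.00088192]
[-0.001 -0.     0.001] [-0.     0.001  0.001]
[-0.001 -0.     0.001] [-0.     0.001  0.119]
```

View pics/s3.png

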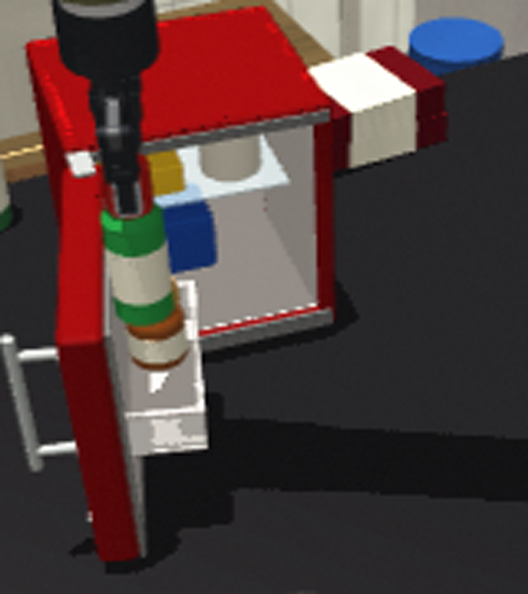

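The bottle hangs upright over the free half of the rack (base at crop px 145,315) and clear of the jar (160,340). Lowering it.

{"api": "move_arm", "payload": {
  "plan": [0,0,0,-0.001,0,0.03,0.02,0,0,0,-0.001,0,0.055,0.02,0,0,0,-0.001,0,0.075,0.02,0,0,0,-0.001,0,0.09,0.02,0,0,0,-0.001,0,0.1,0.02,0,0,0,-0.001,0,0.11,0.02,0,0,0,-0.001,0,0.115,0.02,0,0,0,-0.001,0,0.117,0.02,0,0,0,-0.001,0,0.117,0.02]
}}

```text
clock: 14.12
position: [0.6287, -0.2035, 0.4039]
ee_rot: [0.984, -0.18, 0.0, -0.0]
ft_force: [0.5, -0.1, -0.9]
grip_width: 0.456
grasp_force: 41.2
```

Run:
```python
from h import *
o=manip.get_obs();print(o["position"],o["grip_width"],o["grasp_force"],o["ft_force"],o["torque"])
```

```text
[ 0.62865932 -0.20350776  0.40389361] 0.4556133843216129 41.23548924922943 [ 0.48224216 -0.0958885  -0.86293562] [-0.00267423  0.02179214 -0.00300479]
```

{"api": "move_arm", "payload": {
  "plan": [0,0,0,0,0,0.002,0.02,0,0,0,0,0,0.003,0.02,0,0,0,0,0,0.003,0.02]
}}

```text
clock: 14.5
position: [0.6286, -0.2034, 0.4007]
ee_rot: [0.984, -0.18, 0.0, -0.0]
ft_force: [0.3, 0.3, -1.2]
grip_width: 0.456
grasp_force: 41.5
```

{"api": "move_arm", "payload": {
  "plan": [0,0,0,0,0,0.001,0.02,0,0,0,0,0,0.002,0.02,0,0,0,0,0,0.002,0.02]
}}

```text
clock: 14.88
position: [0.6288, -0.2037, 0.4005]
ee_rot: [0.984, -0.18, 0.001, -0.0]
ft_force: [-1.8, 0.6, 10.7]
grip_width: 0.46
grasp_force: 42.5
```

Floor contact (10.7 N). Releasing and rising straight up.

{"api": "move_arm", "payload": {
  "plan": [0,0,0,0,0,-0.001,0.045,0,0,0,0,0,-0.001,0.055,0,0,0,0,0,-0.001,0.06,0,0,0,0,0,-0.001,0.06,0,0,0,0,0,-0.02,0.06,0,0,0,0,0,-0.05,0.06,0,0,0,0,0,-0.1,0.06]
}}

```text
clock: 15.75
position: [0.6284, -0.2031, 0.5]
ee_rot: [0.984, -0.18, -0.001, -0.0]
ft_force: [1.2, -0.3, 0.4]
grip_width: 0.705
grasp_force: 0.0
```

Run:
```python
from h import *
p=manip.camera("scene"); save(p,"s4.png",(150,60,310,240),3.3)
p2=manip.camera("top")
for q in (p,p2):
  for l in ["jar","rack","syrup","fridge_handle"]:
    for d in manip.tip_of(q,l)[:3]: print(l,d["conf"],w(q,d["position"]))
plan([(.762,-.1747,.5,np.radians(-109.3)),(.762,-.1747,.412,np.radians(-109.3))])
```

```text
jar 0.63 [ 0.47443128  0.33016948 -0.00254861]
jar 0.55 [ 0.59652516 -0.28168405  0.11407766]
rack 0.63 [ 0.6091165  -0.24558268  0.11746134]
syrup 0.98 [0.37220297 0.11432273 0.00083085]
syrup 0.74 [ 0.62687641 -0.20221719  0.12008439]
syrup 0.58 [ 0.36104365  0.22199621 -0.00185832]
fridge_handle 0.92 [ 0.75933632 -0.17379685  0.25202649]
fridge_handle 0.17 [ 0.59736559 -0.2850952   0.11514898]
syrup 0.71 [0.36967116 0.11501205 0.00278314]
syrup 0.56 [0.3603531  0.22243532 0.00122626]
fridge_handle 0.91 [ 0.75683634 -0.16914957  0.25371462]
[-0.     0.001 -0.024] [ 0.115 -0.074 -0.002]
[-0.     0.001 -0.024] [ 0.115 -0.074  0.086]
```

View pics/s4.png

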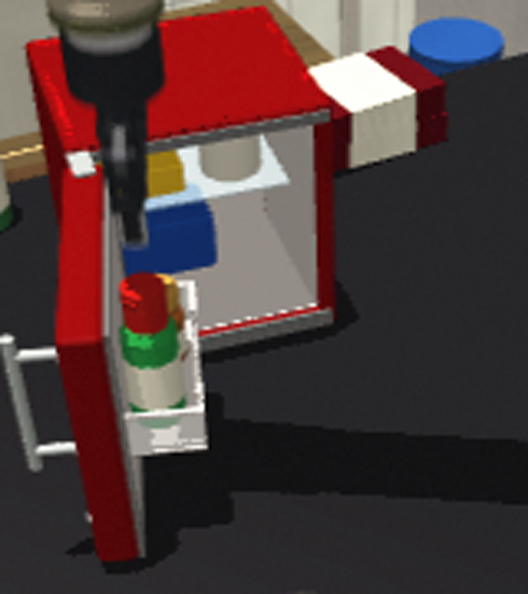

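The bottle stands upright in the rack beside the jar (crop px 150,350; jar lid behind at 175,290), and the fingers are clear. Re-gripping the handle.

{"api": "move_arm", "payload": {
  "plan": [0,0,-0.02,0.04,-0.025,-0.005,0.06,0,0,-0.02,0.08,-0.05,-0.005,0.06,0,0,-0.02,0.113,-0.074,-0.005,0.06,0,0,-0.02,0.113,-0.074,0,0.06,0,0,-0.02,0.113,-0.074,0.04,0.06,0,0,-0.02,0.113,-0.074,0.07,0.06,0,0,-0.02,0.113,-0.074,0.088,0.06,0,0,-0.02,0.113,-0.074,0.088,0.02,0,0,-0.02,0.113,-0.074,0.088,0,0,0,-0.02,0.113,-0.074,0.088,0,0,0,-0.02,0.113,-0.074,0.088,0],
  "squeeze": 35
}}

```text
clock: 17.62
position: [0.7606, -0.1741, 0.4124]
ee_rot: [0.986, -0.17, 0.001, -0.0]
ft_force: [-0.1, 1.5, 6.5]
grip_width: 0.128
grasp_force: 34.3
```

Run:
```python
from h import *
arc(np.array([.6237,-.3705]),-np.array([1,2.5,5,8,11,14,17,20,23,26,29,32]))
```

```text
r 0.23936048979814262 ang 55.12104839488489 yaw -109.52540390404067 F [-0.08189171  1.5414478   6.47138781] 34.333616495132446 0.12755757843690443 17.625
[-0.    -0.002 -0.017] [-0.004 -0.001 -0.   ]
[-0.    -0.002 -0.044] [-0.01  -0.003 -0.   ]
[-0.    -0.002 -0.087] [-0.02  -0.005 -0.   ]
[-0.    -0.002 -0.14 ] [-0.033 -0.007 -0.   ]
[-0.    -0.002 -0.192] [-0.045 -0.008 -0.   ]
[-0.    -0.002 -0.244] [-0.058 -0.008 -0.   ]
[-0.    -0.002 -0.297] [-0.07  -0.008 -0.   ]
[-0.    -0.002 -0.349] [-0.083 -0.008 -0.   ]
[-0.    -0.002 -0.401] [-0.095 -0.006 -0.   ]
[ 0.    -0.002 -0.454] [-0.108 -0.004 -0.   ]
[ 0.    -0.002 -0.506] [-0.12  -0.002 -0.   ]
[ 0.    -0.002 -0.559] [-0.132  0.001 -0.   ]
```

{"api": "move_arm", "payload": {
  "plan": [0,0,-0.017,-0.004,-0.001,0,0,0,0,-0.044,-0.01,-0.003,0,0,0,0,-0.087,-0.02,-0.005,0,0,0,0,-0.14,-0.033,-0.007,0,0,0,0,-0.192,-0.045,-0.008,0,0,0,0,-0.244,-0.058,-0.008,0,0,0,0,-0.297,-0.07,-0.008,0,0,0,0,-0.349,-0.083,-0.008,0,0,0,0,-0.401,-0.095,-0.006,0,0,0,0,-0.454,-0.108,-0.004,0,0,0,0,-0.489,-0.116,-0.003,0,0,0,0,-0.506,-0.12,-0.002,0,0]
}}

```text
clock: 19.12
position: [0.6479, -0.1327, 0.4123]
ee_rot: [0.997, 0.082, 0.001, 0.0]
ft_force: [0.9, -0.7, 6.7]
grip_width: 0.129
grasp_force: 34.7
```

Run:
```python
from h import *
arc(np.array([.6237,-.3705]),-np.array([1,2.5,5,8,11,14,17,20,23,26,28,29]))
```

```text
r 0.23902346694892118 ang 84.19319303019405 yaw -80.54435505398087 F [ 0.94470911 -0.70068731  6.73280467] 34.73239302635193 0.12931777820937423 19.125
[ 0.001 -0.003 -0.017] [-0.004 -0.001 -0.   ]
[ 0.001 -0.003 -0.044] [-0.01  -0.003 -0.   ]
[ 0.001 -0.003 -0.087] [-0.02  -0.005 -0.   ]
[ 0.001 -0.003 -0.14 ] [-0.033 -0.007 -0.   ]
[ 0.001 -0.003 -0.192] [-0.045 -0.008 -0.   ]
[ 0.001 -0.003 -0.244] [-0.058 -0.008 -0.   ]
[ 0.001 -0.003 -0.297] [-0.07  -0.008 -0.   ]
[ 0.001 -0.003 -0.349] [-0.083 -0.008 -0.   ]
[ 0.001 -0.003 -0.401] [-0.095 -0.006 -0.   ]
[ 0.001 -0.003 -0.454] [-0.107 -0.004 -0.   ]
[ 0.001 -0.003 -0.489] [-0.116 -0.003 -0.   ]
[ 0.001 -0.002 -0.506] [-0.12  -0.002 -0.   ]
```

{"api": "move_arm", "payload": {
  "plan": [0,0,-0.017,-0.004,-0.001,0,0,0,0,-0.044,-0.01,-0.003,0,0,0,0,-0.087,-0.02,-0.005,0,0,0,0,-0.14,-0.033,-0.007,0,0,0,0,-0.192,-0.045,-0.008,0,0,0,0,-0.244,-0.058,-0.008,0,0,0,0,-0.297,-0.07,-0.008,0,0,0,0,-0.349,-0.083,-0.008,0,0,0,0,-0.401,-0.095,-0.006,0,0,0,0,-0.454,-0.107,-0.004,0,0,0,0,-0.489,-0.116,-0.003,0,0,0,0,-0.506,-0.12,-0.002,0,0]
}}

```text
clock: 20.62
position: [0.5293, -0.1509, 0.4122]
ee_rot: [0.944, 0.329, 0.002, 0.001]
ft_force: [1.9, -1.7, 6.2]
grip_width: 0.127
grasp_force: 35.0
```

Run:
```python
from h import *
p=manip.camera("scene"); save(p,"s5.png",(150,60,310,240),3.3)
arc(np.array([.6237,-.3705]),-np.array([1,2.5,5,8,11,14,17,20,23,26,28,29]))
```

```text
r 0.23897533951218022 ang 113.3452303604786 yaw -51.57166775342557 F [-2.05551091 -2.23488125  8.00067919] 35.061460733413696 0.12970174692154604 20.675
[ 0.002 -0.002 -0.017] [-0.004 -0.001 -0.   ]
[ 0.002 -0.002 -0.044] [-0.01  -0.002 -0.   ]
[ 0.002 -0.002 -0.087] [-0.02  -0.005 -0.   ]
[ 0.002 -0.002 -0.14 ] [-0.033 -0.006 -0.   ]
[ 0.002 -0.002 -0.192] [-0.045 -0.008 -0.   ]
[ 0.002 -0.002 -0.244] [-0.058 -0.008 -0.   ]
[ 0.002 -0.002 -0.297] [-0.07  -0.008 -0.   ]
[ 0.002 -0.002 -0.349] [-0.083 -0.007 -0.   ]
[ 0.002 -0.002 -0.401] [-0.095 -0.006 -0.   ]
[ 0.002 -0.002 -0.454] [-0.107 -0.004 -0.   ]
[ 0.002 -0.002 -0.489] [-0.116 -0.002 -0.   ]
[ 0.002 -0.002 -0.506] [-0.12  -0.001 -0.   ]
```

View pics/s5.png

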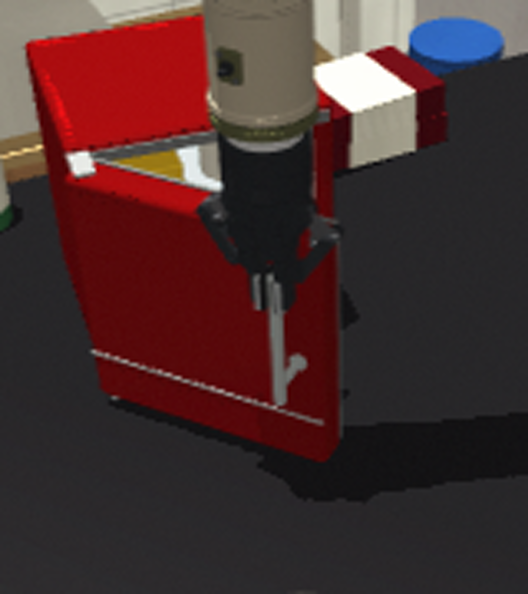

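The door is about half shut, with the grip on the bar (crop px 275,290). Continuing slowly.

{"api": "move_arm", "payload": {
  "plan": [0,0,-0.017,-0.004,-0.001,0,0,0,0,-0.044,-0.01,-0.002,0,0,0,0,-0.087,-0.02,-0.005,0,0,0,0,-0.14,-0.033,-0.006,0,0,0,0,-0.192,-0.045,-0.008,0,0,0,0,-0.244,-0.058,-0.008,0,0,0,0,-0.297,-0.07,-0.008,0,0,0,0,-0.349,-0.083,-0.007,0,0,0,0,-0.401,-0.095,-0.006,0,0,0,0,-0.454,-0.107,-0.004,0,0,0,0,-0.489,-0.116,-0.002,0,0,0,0,-0.506,-0.12,-0.001,0,0]
}}

```text
clock: 22.18
position: [0.4345, -0.2243, 0.4121]
ee_rot: [0.832, 0.555, 0.001, -0.0]
ft_force: [-4.1, 4.1, 13.5]
grip_width: 0.123
grasp_force: 35.8
```

Run:
```python
from h import *
arc(np.array([.6237,-.3705]),-np.array([1,2.5,4.5,6.5,8.5,10.5,12,13,13.7,14.3,14.9,15.5,16]))
```

```text
r 0.23908687369939374 ang 142.31272612605025 yaw -22.595167926805505 F [-4.10124311  4.12956464 13.49117631] 35.75042009353638 0.12321826956689876 22.175
[ 0.001 -0.002 -0.017] [-0.004 -0.001 -0.   ]
[ 0.001 -0.002 -0.044] [-0.01  -0.002 -0.   ]
[ 0.001 -0.002 -0.079] [-0.018 -0.004 -0.   ]
[ 0.001 -0.002 -0.113] [-0.027 -0.006 -0.   ]
[ 0.001 -0.002 -0.148] [-0.035 -0.007 -0.   ]
[ 0.001 -0.002 -0.183] [-0.043 -0.007 -0.   ]
[ 0.001 -0.002 -0.209] [-0.049 -0.008 -0.   ]
[ 0.001 -0.002 -0.227] [-0.054 -0.008 -0.   ]
[ 0.001 -0.002 -0.239] [-0.056 -0.008 -0.   ]
[ 0.001 -0.002 -0.25 ] [-0.059 -0.008 -0.   ]
[ 0.001 -0.002 -0.26 ] [-0.061 -0.008 -0.   ]
[ 0.001 -0.002 -0.271] [-0.064 -0.008 -0.   ]
[ 0.001 -0.002 -0.279] [-0.066 -0.008 -0.   ]
```

{"api": "move_arm", "payload": {
  "plan": [0,0,-0.017,-0.004,-0.001,0,0,0,0,-0.044,-0.01,-0.002,0,0,0,0,-0.079,-0.018,-0.004,0,0,0,0,-0.113,-0.027,-0.006,0,0,0,0,-0.148,-0.035,-0.007,0,0,0,0,-0.183,-0.043,-0.007,0,0,0,0,-0.209,-0.049,-0.008,0,0,0,0,-0.227,-0.054,-0.008,0,0,0,0,-0.239,-0.056,-0.008,0,0,0,0,-0.25,-0.059,-0.008,0,0,0,0,-0.255,-0.061,-0.008,0,0,0,0,-0.255,-0.061,-0.008,0,0]
}}

```text
clock: 23.68
position: [0.4033, -0.2778, 0.4121]
ee_rot: [0.755, 0.656, 0.0, -0.0]
ft_force: [-9.5, 4.2, 18.7]
grip_width: 0.122
grasp_force: 36.3
```

{"api": "move_arm", "payload": {
  "plan": [0,0,-0.004,-0.001,0,0,0,0,0,-0.008,-0.002,0,0,0,0,0,-0.012,-0.003,0,0,0,0,0,-0.012,-0.003,0,0,0]
}}

```text
clock: 24.18
position: [0.4028, -0.2799, 0.4121]
ee_rot: [0.751, 0.66, 0.001, -0.002]
ft_force: [-13.9, 10.9, 24.5]
grip_width: 0.13
grasp_force: 37.1
```

{"api": "move_arm", "payload": {
  "plan": [0,0,0,-0.001,0,0,0,0,0,0,-0.002,0,0,0,0,0,0,-0.002,0,0,0]
}}

```text
clock: 24.55
position: [0.4029, -0.2805, 0.412]
ee_rot: [0.75, 0.661, 0.001, -0.003]
ft_force: [-16.6, 19.9, 29.5]
grip_width: 0.127
grasp_force: 37.8
```

Run:
```python
from h import *
o=manip.get_obs();print(o["position"],o["ft_force"],o["torque"])
q=manip.camera("top"); save(q,"t6.png",(300,120,500,280),3)
for q in (q,manip.camera("scene")):
  for l in ["fridge_handle","door_face"]:
    for d in manip.tip_of(q,l)[:1]: print(l,d["conf"],w(q,d["position"]))
```

```text
[ 0.40291617 -0.28048183  0.41203528] [-16.60103083  19.89480245  29.53255594] [ 3.93393363  3.32787317 -0.09210346]
fridge_handle 0.95 [ 0.40152386 -0.28282119  0.2514385 ]
door_face 0.93 [ 0.47646955 -0.33266432  0.25530438]
fridge_handle 0.86 [ 0.40348754 -0.28075318  0.24998525]
door_face 0.66 [ 0.48219648 -0.33287002  0.25182598]
```

View pics/t6.png

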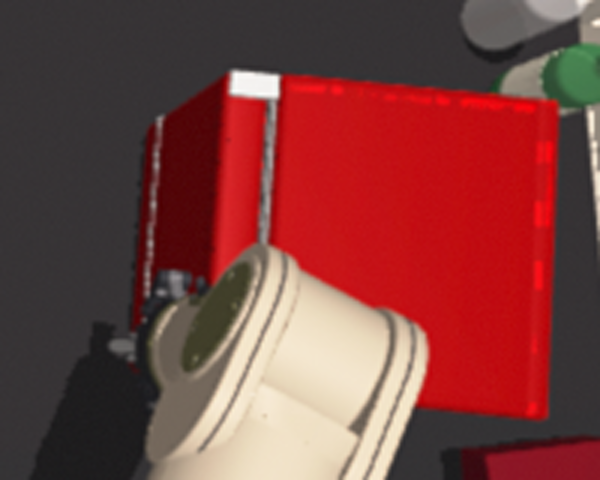

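The force rises to 20 N with no further travel, so the door is against its stop. The picture shows the door edge parallel to the fridge (px 240–270, 90–240). Releasing and retreating upward.

{"api": "move_arm", "payload": {
  "plan": [0,0,0,0,0,0,0.05,0,0,0,0,0,0,0.05,0,0,0,0,0,-0.005,0.05,0,0,0,0,0,-0.04,0.05,0,0,0,0,0,-0.09,0.05,0,0,0,0.05,0,-0.12,0.05,0,0,0,0.11,0,-0.12,0.05,0,0,0,0.17,0,-0.12,0.05,0,0,0,0.22,0,-0.12,0.05,0,0,0,0.22,0,-0.12,0.05]
}}

```text
clock: 26.1
position: [0.4315, -0.06, 0.5306]
ee_rot: [0.749, 0.663, -0.0, 0.0]
ft_force: [0.1, -0.7, 0.4]
grip_width: 0.583
grasp_force: 0.0
```

Run:
```python
from h import *
o=manip.get_obs();print(o["position"],o["ft_force"],o["clock"])
q=manip.camera("top"); s=manip.camera("scene")
a=np.hstack([q["color"][90:290,310:500],s["color"][50:250,140:330]])[:,:,::-1]
cv2.imwrite("pics/end.png",cv2.resize(a,None,fx=2,fy=2,interpolation=cv2.INTER_CUBIC))
for q in (q,s):
  for l in ["fridge_handle","door_face"]:
    for d in manip.tip_of(q,l)[:1]: print(l,d["conf"],w(q,d["position"]))
```

```text
[ 0.43146531 -0.06000048  0.53063482] [ 0.07625675 -0.74293432  0.4066877 ] 26.1
fridge_handle 0.7 [ 0.40144884 -0.28117397  0.25457235]
door_face 0.67 [ 0.47772714 -0.33182252  0.25112349]
fridge_handle 0.6 [ 0.39905923 -0.28172923  0.25056606]
door_face 0.97 [ 0.48295362 -0.33336703  0.25090962]
```

View pics/end.png

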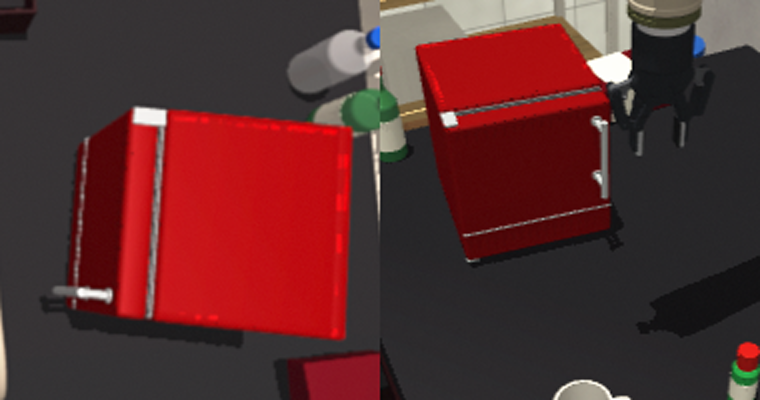

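The door is shut: the gap line is the same as at the start (top px 155,210) and the handle is back where it began. The gripper touches nothing.

```bash
python3 -c "
from workcell import manip
print(manip.hand_in())"
```

```text
the job is handed in; nothing more can be done
None
```

I stood the middle-sized syrup bottle upright in the door rack beside the jar, shut the door slowly against its stop, and handed the job in at about 26 s; the bottle and jar were last seen upright before the door closed.

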